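# Pin the bulb tin's lid shut

## Task

Lock the lid of the spare-bulb tin: put the steel locking pin, head up, through the guide hole of the bracket beside the tin, and turn the lid clockwise (seen from above) by its crossbar until the one hole in its flange comes under the guide and the pin goes through, fully home with its head down on the bracket. Feel for the hole, since the bar does not show where it is, and stop turning as soon as the pin holds the lid instead of wrenching against it. Leave the other things on the shelf alone.

Things in the scene. Friction and masses are not known exactly. Their poses are not given: they have to be found in the camera images.
- station: fixed holder: wooden base 200 x 120 x 6 mm with the tin (radius 47 mm, up to z 80 mm) upright at its middle; on the +x side (away from the robot, within 20 degrees) a steel bracket: post at x 73 to 85 mm, and an arm 34 mm wide, z 90 to 108 mm, reaching in over the lid's flange to x 46 mm. Origin: centre of the base's underside, z up along the tin's axis
- guide (a point): middle of the top mouth of the guide hole in the bracket arm: vertical through hole 11.5 mm wide, 18 mm deep, mouth chamfered 2 mm, 58 mm from the tin's axis, 108 mm above the base's underside. The flange's upper face lies 22 mm below the mouth
- lid: screw lid; turns about the tin's axis, slightly stiff, stays where left. Round cap of radius 43 mm, 20 mm high, with a steel crossbar on top, 84 mm long, 14 mm wide, 20 to 38 mm above the origin. Origin: on the tin's axis at the cap's underside, 80 mm above the station's; x along the bar to the end nearer the robot, z up. It carries the flange around its foot
- flange (a point): point on the tin's axis level with the flange's upper face. The flange is 6 mm thick, 70 mm in radius, with one hole 13 mm wide, 58 mm from the axis, that starts 20 to 78 degrees short of the guide (clockwise brings it there). Its angle to the bar differs by 14 degrees either way. When the hole comes under a pin in the guide, the pin drops in and stops the lid
- bar_end (a point): end of the crossbar that is nearer the robot, at mid height of the bar, 42 mm from the tin's axis
- pin: the loose steel locking pin, about 70 g: shank 10 mm thick, 46 mm long, tapered over the last 3 mm, and a round head 22 mm wide, 20 mm high. Origin: centre of the tip; z runs up the pin to the head. It starts upright in the rest block
- pin_head (a point): middle of the pin's head, 56 mm above the tip
- rest: fixed wooden block 70 x 70 x 30 mm with a socket 12 mm wide and 24 mm deep in its top, in which the pin stands with its head 52 to 72 mm above the shelf. Origin: centre of the underside
- lens: bystander: green glass lens lying flat, 72 mm wide, 14 mm high; origin: centre of the underside
- switch_plate: bystander: brass plate 75 x 110 x 6 mm with a toggle 32 mm high; origin: centre of the underside
- lamp_base: bystander: small ceramic lamp base, 72 mm wide, 54 mm high; origin: centre of the underside
- magnifier: bystander: magnifier with a chrome rim 90 mm wide and a bone handle, 195 mm long along its x, lying flat; origin: under its middle

How it is judged:
At the end, for the whole second after the job is handed in: The pin stands in the guide, head up (within 0.18 rad of upright, its tip within 8 mm sideways of the guide's axis), its tip at least 42 mm below the guide's mouth, so that it is through the flange's hole and its head is down on the bracket to within 4 mm; it is released and at rest (under 20 mm/s) (z of pin in the frame of guide below -0.042 m and horizontal distance between pin and guide below 0.008 m and angle between pin's own z axis and vertical below 0.18 rad and linear speed of pin below 0.02 m/s); the robot touches nothing.
It fails at once if the lid was wrenched: the fingers pushed on it with more than 45 N (contact force between the fingers and lid above 45 N).
It fails at once if a bystander was moved by more than 30 mm (distance of any of lens, switch_plate, lamp_base, magnifier from where it was at the start of the episode above 0.03 m).
It also fails if it takes over 54 s, if anything falls off the work surface, if the arm or the gripper's body presses on something with over 40 N, if the wrist force passes 120 N, or if a joint passes its speed limit or range.

## Robot

A 7-joint arm with a two-finger parallel gripper is mounted at the origin on the work surface. World frame = base frame: x ahead of the robot, y to its left, z up, the work surface at z = 0. Lengths are in m, angles in rad, forces in N, time in s.
With the tool pointing down it reaches from about 0.425 to 0.875 m from the base axis. Payload 4.7 kg.
Tool frame: the origin (TCP) lies on the centre line of the jaws, within the pads' length; the fingertips stand 14 mm ahead of it and the grasp point (between the pads) lies 5 mm behind it; z points along the fingers, y is the line along which they close (so a half turn about z gives the same grasp; the last joint's range is limited). The gripper opens to 87 mm and grips with 3 to 60 N. Pads are 19 mm wide; open, the fingers measure 117 mm over their backs; the gripper's body (75 mm by 190 mm) begins 51 mm behind the grasp point.
Start: joints at [1.17, 0.321, -0.07, 1.45, 0.023, 1.371, -0.057], TCP at [0.262, -0.595, 0.237] pointing down, gripper open.
Joint ranges: [-2.86, 2.86], [-0.3, 2.09], [-1.38, 1.24], [0.06, 2.45], [-1.56, 4.7], [0.09, 2.05], [-2.69, 2.69]. Speed limits (rad/s): [2.57, 2.57, 3.14, 3.14, 3.14, 3.14, 3.14].

## Interface

Orientations are given as a rotation vector (axis times angle).
In Python, from bench import ctrl gives the robot as it stands.
- The arm moves only by the tool send_rows, never from a script. Its argument "steps" is a list of rows, each an object of numbers: "tx", "ty", "tz": the shift along the tool's x, y, z in units of 60 mm (1.0 is 60 mm); "turn": the turn about the tool's z in units of 8 degrees (1.0 is 8 degrees); "grip": the opening, from 0 (shut) to 1 (fully open). A call has 1 to 12 rows; each row shifts and turns the commanded pose from where the row before left it, along the tool's axes as they then stand; what a row does not reach is not made up. A row lasts 1/8 s, in which the tool goes at most 62.5 mm and 10.7 degrees, less where a joint would pass 70% of its speed; a pose out of reach is approached as far as the arm can. A call is refused whole if a number of a shift passes 1 or a number of a turn 1, either way. A call with a gripper value outside its range is refused whole. The fingers move at their own pace and stop on an object; "newtons" is the grip in N (left out, the last holds). Time passes only in rows, so rows that do not move let the fingers close. It gives the time, the measured TCP pose, the force, the opening and the grip force at its end, in the units of the state.
- ctrl.get_state(): the state, without advancing time (a new reading comes with each control period).
- ctrl.get_image(name): name is "side" or "top" or "wrist"; returns a dict with "pixels" (400x640x3 uint8, red, green, blue), "K" (3x3 intrinsics, pixels), "cam_to_world" (4x4, takes a point from camera to world coordinates); the wrist camera has in their place "T_tool_cam" (4x4, takes a point from camera to tool coordinates, whose origin is the TCP and whose axes are the flange's). Camera axes: x right, y down, z forward; pixel columns grow to the right and rows downward; lengths in m; the calibration is good to about 2 mm. A picture is of the moment at which its call begins: read the wrist's pose just before it. There is no depth.
- ctrl.close_job(): hands the job in; it is judged then, once.
The state is a dict: "time": time; "joint_positions": joint angles; "qd": joint speeds; "joint_torque": joint torques, N m; "position": TCP position; "tool_rot": TCP orientation; "ft_force": force on the tool from outside, world axes, zero at the start; "torque": the same for the moment, N m; "grip_width": opening from 0.0 (shut) to 1.0 (fully open); "grip_force": force on a finger pad.
Only numpy, scipy, OpenCV 4.12 (cv2) and the standard library are available. Lean on these libraries where they do the work, as an engineer would, in place of code of your own. Each camera call takes 0.05 s, during which the arm holds its last target. There are 200 camera calls.

## Working session

There is one attempt and no reset: what is moved stays moved. The work goes in short steps, Python scripts to look and compute and a tool call to move; the robot and the scene stay as the last step left them, time stands still between calls to the robot, and variables do not carry over. Pictures are saved under pics/ and viewed, at most 10 in all, crops included, and the job is handed in when it is done.

Besides the shell and the picture viewer there is one more tool, called after "Emit:" as name([rows], argument=value, ...), one row to a line, values as JSON. send_rows: Moves the arm, as the interface text tells. Its arguments: {"type":"object","properties":{"steps":{"type":"array"},"newtons":{"type":"number"}},"required":["steps"]}

```bash
ls; mkdir -p pics
python3 - <<'E'
from bench import ctrl
import cv2,pickle
s=ctrl.get_state();print(s)
d={}
for n in("side","top"):
    im=ctrl.get_image(n);d[n]=im
    cv2.imwrite(f"pics/{n}0.png",im["pixels"][:,:,::-1]);print(n,im["K"],im["cam_to_world"])
pickle.dump(d,open("d0.pkl","wb"))
E
```

```text
pics
{'time': 0.0, 'joint_positions': array([ 1.17011045,  0.32180777, -0.07009507,  1.45168129,  0.02265156,
        1.37076242, -0.05691339]), 'qd': array([-0.00094102,  0.00173079, -0.00214798, -0.00034556,  0.00097387,
        0.00073057, -0.00120504]), 'joint_torque': array([-5.03824904e-04, -4.91292679e+01, -4.04128404e-01, -3.12524593e+01,
       -6.39816304e-02,  4.37782297e-02,  1.80176758e-04]), 'position': array([ 0.2616829 , -0.59443201,  0.2354683 ]), 'tool_rot': array([-3.07250125e+00, -6.46570986e-01,  8.25027231e-04]), 'ft_force': array([ 0.28634226,  0.28086106, -0.07931383]), 'torque': array([-0.03090184, -0.01533171, -0.05690842]), 'grip_force': 0.0, 'grip_width': 0.9980949498918534}
side [[505.79123827   0.         321.26575169]
 [  0.         505.79123827 206.24444874]
 [  0.           0.           1.        ]] [[-0.75365477 -0.40030849  0.52130375 -0.13106101]
 [-0.65680728  0.42891617 -0.62018959  0.83320076]
 [ 0.02467155 -0.80980494 -0.58618025  0.89145672]
 [ 0.          0.          0.          1.        ]]
top [[400.87739255   0.         321.67072681]
 [  0.         400.87739255 198.98047029]
 [  0.           0.           1.        ]] [[ 0.00800821 -0.99298988  0.11792777  0.47858133]
 [-0.99992978 -0.00898221 -0.00773012  0.01203677]
 [ 0.00873519 -0.11785759 -0.99299209  0.98855198]
 [ 0.          0.          0.          1.        ]]
```

View pics/top0.png

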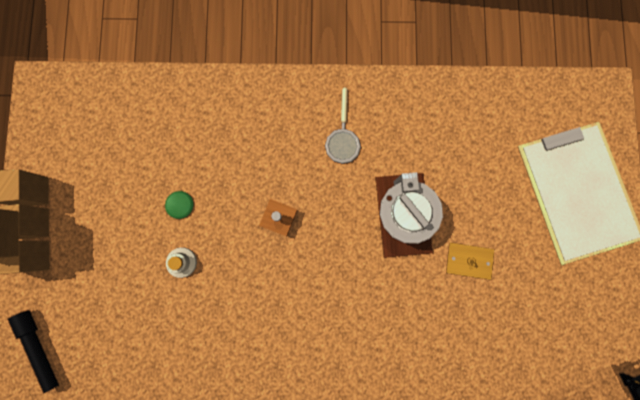

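View pics/side0.png

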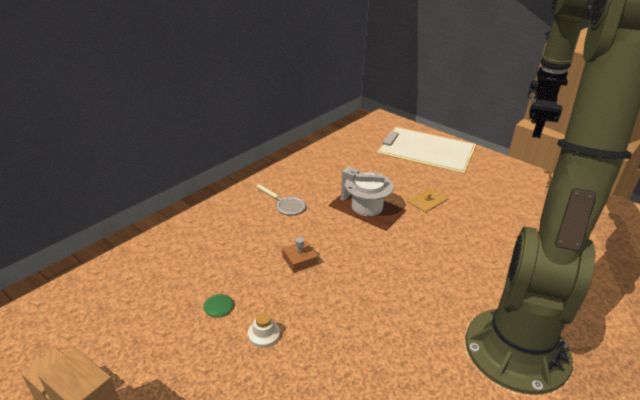

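The top view shows the station around (411,211), with the bracket at (410,183), a dark flange hole near (390,197), and the pin at (277,216). The magnifier, lens, lamp base and switch plate are all well clear. I'll enlarge it.

Run:
```python
import cv2,pickle,numpy as np
d=pickle.load(open("d0.pkl","rb"))
t=d["top"]["pixels"][:,:,::-1];s=d["side"]["pixels"][:,:,::-1]
f=lambda im,x,y,w,h,k:cv2.resize(im[y:y+h,x:x+w],None,fx=k,fy=k,interpolation=cv2.INTER_CUBIC)
a=np.hstack([f(t,370,165,80,60,5),f(t,250,190,80,60,5)])
b=np.hstack([f(s,325,160,80,60,5),f(s,270,225,80,60,5)])
cv2.imwrite("pics/crop0.png",np.vstack([a,b]))
```

```text
(no output)
```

View pics/crop0.png

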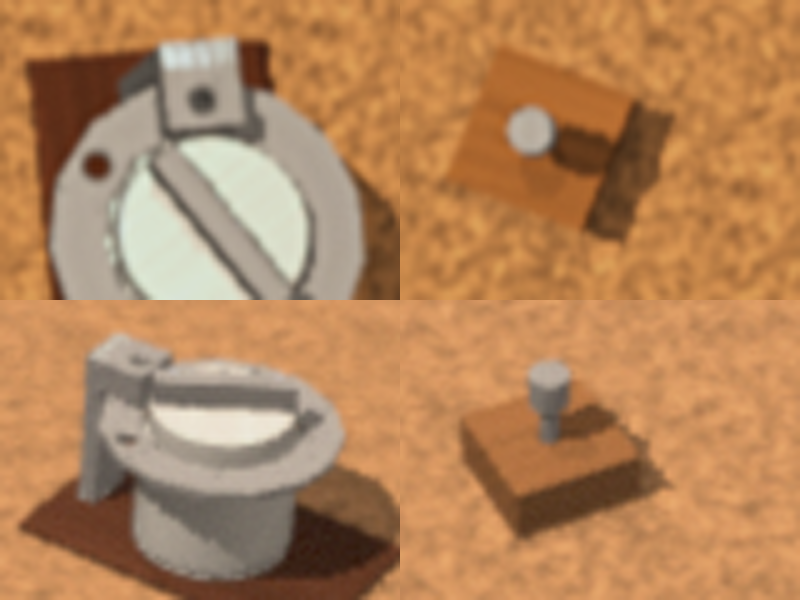

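The crops show these points (full-frame pixels):

| Point | Top | Side |
|---|---|---|
| Guide mouth | (410.4,184.8) | (353.6,171.6) |
| Flange hole | (389.2,198.0) | (350,187.6) |
| Pin head top | (276.2,216.2) | (300,239) |

In the top crop the bar runs (165,155) to (290,290).

```bash
cat > h.py <<'E'
import numpy as np,pickle
d=pickle.load(open("d0.pkl","rb"))
def ray(n,p):
    K,T=d[n]["K"],d[n]["cam_to_world"]
    return T[:3,3],T[:3,:3]@np.linalg.solve(K,[p[0],p[1],1])
def onz(n,p,z):
    o,v=ray(n,p);return o+v*(z-o[2])/v[2]
def tri(a,b):
    A=[];y=[]
    for n,p in(("top",a),("side",b)):
        o,v=ray(n,p);v=v/np.linalg.norm(v);P=np.eye(3)-np.outer(v,v);A.append(P);y.append(P@o)
    return np.linalg.lstsq(np.vstack(A),np.hstack(y),rcond=None)[0]
E
python3 - <<'E'
from h import *
np.set_printoptions(precision=4,suppress=True)
for nm,a,b,z in(("guide",(409.9,184.3),(353.1,171.1),.108),("hole",(388.7,197.5),(349.5,187.1),.086),("pin",(275.7,215.7),(299.5,238.5),.072)):
    print(nm,tri(a,b),onz("top",a,z),onz("side",b,z))
print("cap",onz("top",(412.3,210.7),.1))
a=onz("top",(370+165/5,165+31),.118);b=onz("top",(370+290/5,165+58),.118);print("bar",a,b,np.linalg.norm(a-b),(a+b)/2,np.degrees(np.arctan2(*(b-a)[1::-1])))
# rest block corners, shelf z .03
for p in((505,48),(640,103),(448,178),(588,232)):print(onz("top",(250+(p[0]-400)/5,190+p[1]/5),.03))
# base corners top z .006
for p in((27,62),(268,42)):print("base",onz("top",(370+p[0]/5,165+p[1]/5),.006))
print(onz("top",(384,256),.006),onz("top",(432,252),.006))
E
```

```text
guide [ 0.6163 -0.1927  0.1063] [ 0.6178 -0.191   0.108 ] [ 0.6128 -0.1919  0.108 ]
hole [ 0.5904 -0.1481  0.0833] [ 0.5905 -0.1472  0.086 ] [ 0.5875 -0.1451  0.086 ]
pin [0.5473 0.1093 0.0718] [0.5479 0.1098 0.072 ] [0.5464 0.1091 0.072 ]
cap [ 0.5596 -0.1971  0.1   ]
bar [ 0.5902 -0.173   0.118 ] [ 0.5314 -0.2266  0.118 ] 0.07950100014973718 [ 0.5608 -0.1998  0.118 ] -137.64042047367226
[0.5898 0.1264 0.03  ]
[0.5638 0.0611 0.03  ]
[0.5271 0.1522 0.03  ]
[0.502  0.0849 0.03  ]
base [ 0.6505 -0.1288  0.006 ]
base [ 0.6618 -0.2492  0.006 ]
[ 0.4571 -0.1482  0.006 ] [ 0.4676 -0.2654  0.006 ]
```

Emit:
send_rows([
  {"tx": 0.65, "ty": -0.63, "grip": 1},
  {"tx": 0.65, "ty": -0.63, "grip": 1},
  {"tx": 0.65, "ty": -0.63, "grip": 1},
  {"tx": 0.65, "ty": -0.63, "grip": 1},
  {"tx": 0.65, "ty": -0.63, "grip": 1},
  {"tx": 0.65, "ty": -0.63, "grip": 1},
  {"tx": 0.65, "ty": -0.63, "grip": 1},
  {"tx": 0.65, "ty": -0.63, "grip": 1},
  {"tx": 0.65, "ty": -0.63, "grip": 1},
  {"tx": 0.65, "ty": -0.63, "grip": 1},
  {"tx": 0.65, "ty": -0.63, "grip": 1},
  {"tx": 0.65, "ty": -0.63, "grip": 1},
])

```text
validation failed for argument at $.st...
```

Emit:
send_rows([
  {"tx": 0.64, "ty": -0.63, "grip": 1},
  {"tx": 0.64, "ty": -0.62, "grip": 1},
  {"turn": -0.8, "grip": 1},
  {"turn": -0.8, "grip": 1},
  {"turn": -0.73, "grip": 1},
  {"grip": 1},
])

```text
validation failed for argument at $.st...
```

```bash
cat >> h.py <<'E'
from scipy.spatial.transform import Rotation as Ro
np.set_printoptions(precision=4,suppress=True)
def st(tgt=None):
    from bench import ctrl
    s=ctrl.get_state();R=Ro.from_rotvec(s["tool_rot"]).as_matrix()
    print(round(s["time"],2),"p",s["position"],"yaw_y",np.degrees(np.arctan2(R[1,1],R[0,1])),"tilt z",R[:,2],"F",s["ft_force"],"M",s["torque"],"g",s["grip_width"],s["grip_force"],"q7",s["joint_positions"][6])
    if tgt is not None: print("units",R.T@(np.array(tgt)-s["position"])/.06)
    return s,R
def wr(name):
    from bench import ctrl
    import cv2
    s,R=st();im=ctrl.get_image("wrist");d["w"]=dict(K=im["K"],pixels=im["pixels"])
    T=np.eye(4);T[:3,:3]=R;T[:3,3]=s["position"];d["w"]["cam_to_world"]=T@im["T_tool_cam"]
    pickle.dump(d["w"],open(f"{name}.pkl","wb"));cv2.imwrite(f"pics/{name}.png",im["pixels"][:,:,::-1])
def pj(n,P):
    T=np.linalg.inv(d[n]["cam_to_world"]);c=d[n]["K"]@(T[:3,:3]@np.array(P)+T[:3,3]);return c[:2]/c[2]
E
python3 - <<'E'
from h import *
wr("w1")
st((.5475,.1093,.057))
print(pj("w",(.5475,.1093,.072)))
E
```

```text
0.1 p [ 0.2617 -0.5945  0.2356] yaw_y -66.22964066567765 tilt z [-0.0008  0.0015 -1.    ] F [0.3483 0.3526 0.335 ] M [ 0.0077  0.0146 -0.0276] g 0.9990103199493661 0.0 q7 -0.05688528301341047
0.15 p [ 0.2618 -0.5945  0.2357] yaw_y -66.23277999174893 tilt z [-0.0007  0.0013 -1.    ] F [ 0.2392 -0.1392 -0.3097] M [-0.0132 -0.023  -0.0337] g 0.999314936835183 0.0 q7 -0.0568954749374278
units [ 9.0865 -8.8121  2.9907]
[-739.1663 -881.1564]
```

View pics/w1.png

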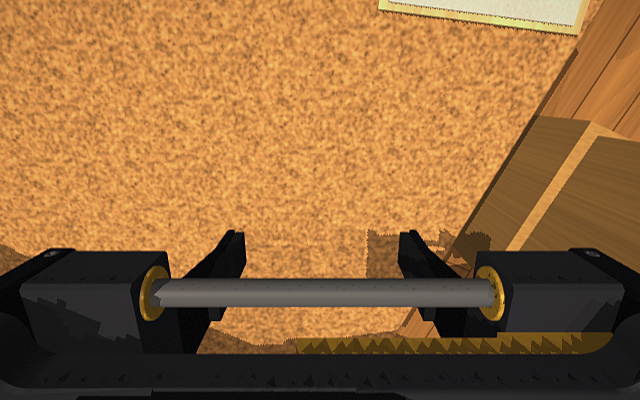

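The wrist view shows only empty shelf because both moves were refused. The rows may need all five numbers, so I'll try that.

Emit:
send_rows([
  {"tx": 0.65, "ty": -0.63, "tz": 0, "turn": 0, "grip": 1},
  {"tx": 0.65, "ty": -0.63, "tz": 0, "turn": 0, "grip": 1},
  {"tx": 0.65, "ty": -0.63, "tz": 0, "turn": 0, "grip": 1},
  {"tx": 0.65, "ty": -0.63, "tz": 0, "turn": 0, "grip": 1},
  {"tx": 0.65, "ty": -0.63, "tz": 0, "turn": 0, "grip": 1},
  {"tx": 0.65, "ty": -0.63, "tz": 0, "turn": 0, "grip": 1},
  {"tx": 0.65, "ty": -0.63, "tz": 0, "turn": 0, "grip": 1},
  {"tx": 0.65, "ty": -0.63, "tz": 0, "turn": 0, "grip": 1},
  {"tx": 0.65, "ty": -0.63, "tz": 0, "turn": 0, "grip": 1},
  {"tx": 0.65, "ty": -0.63, "tz": 0, "turn": 0, "grip": 1},
  {"tx": 0.65, "ty": -0.63, "tz": 0, "turn": 0, "grip": 1},
  {"tx": 0.65, "ty": -0.63, "tz": 0, "turn": 0, "grip": 1},
])

```text
time: 1.65
position: [0.5077, 0.0103, 0.2365]
tool_rot: [3.074, 0.646, 0.0]
ft_force: [0.8, -1.0, -0.5]
grip_width: 1.001
grip_force: 0.0
```

Emit:
send_rows([
  {"tx": 0.64, "ty": -0.63, "tz": 0, "turn": 0, "grip": 1},
  {"tx": 0, "ty": 0, "tz": 0.3, "turn": -0.8, "grip": 1},
  {"tx": 0, "ty": 0, "tz": 0.3, "turn": -0.8, "grip": 1},
  {"tx": 0, "ty": 0, "tz": 0.2, "turn": -0.73, "grip": 1},
  {"tx": 0, "ty": 0, "tz": 0, "turn": 0, "grip": 1},
])

```text
time: 2.28
position: [0.5264, 0.0588, 0.1874]
tool_rot: [-2.929, -1.134, 0.004]
ft_force: [0.2, -0.8, 0.1]
grip_width: 1.004
grip_force: 0.0
```

Run:
```python
from h import *
wr("w2")
st((.5475,.1093,.057))
print(pj("w",(.5475,.1093,.072)))
```

```text
2.27 p [0.5264 0.0588 0.1874] yaw_y -47.64930279503166 tilt z [-0.0026  0.0001 -1.    ] F [ 0.2158 -0.8495  0.132 ] M [-0.0108  0.0144 -0.0052] g 1.003556564724042 0.0 q7 -1.0774032390424377
2.33 p [0.527  0.0589 0.1883] yaw_y -47.702693251454356 tilt z [-0.001  0.    -1.   ] F [-0.3474 -0.4918  0.5401] M [-0.0111 -0.0371 -0.0117] g 0.9991808784514992 0.0 q7 -1.0781577133269928
units [ 0.8196 -0.3909  2.1875]
[294.6753 135.2308]
```

View pics/w2.png

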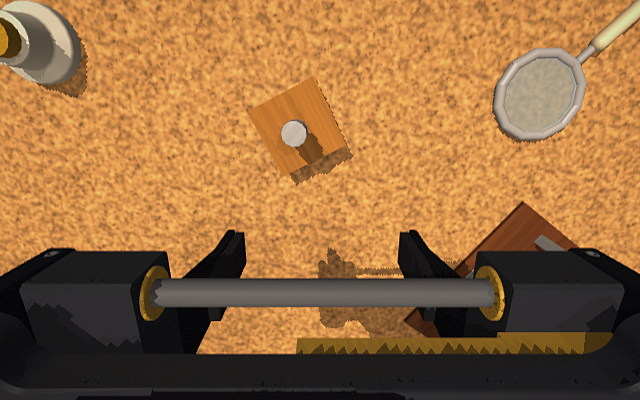

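The pin head is at (294,133) in the wrist view, against a predicted (294.7,135.2), so the position agrees to about 1 mm.

Emit:
send_rows([
  {"tx": 0.83, "ty": -0.39, "tz": 0, "turn": 0, "grip": 1},
  {"tx": 0, "ty": 0, "tz": 0.7, "turn": 0, "grip": 1},
  {"tx": 0, "ty": 0, "tz": 0.7, "turn": 0, "grip": 1},
  {"tx": 0, "ty": 0, "tz": 0.5, "turn": 0, "grip": 1},
  {"tx": 0, "ty": 0, "tz": 0.28, "turn": 0, "grip": 1},
  {"tx": 0, "ty": 0, "tz": 0, "turn": 0, "grip": 1},
  {"tx": 0, "ty": 0, "tz": 0, "turn": 0, "grip": 0},
  {"tx": 0, "ty": 0, "tz": 0, "turn": 0, "grip": 0},
  {"tx": 0, "ty": 0, "tz": 0, "turn": 0, "grip": 0},
  {"tx": 0, "ty": 0, "tz": 0, "turn": 0, "grip": 0},
  {"tx": 0, "ty": 0, "tz": 0, "turn": 0, "grip": 0},
  {"tx": 0, "ty": 0, "tz": 0, "turn": 0, "grip": 0},
], newtons=25)

```text
time: 3.82
position: [0.5483, 0.1098, 0.0577]
tool_rot: [2.929, 1.136, -0.0]
ft_force: [-0.5, 0.0, -0.3]
grip_width: 0.4
grip_force: 0.0
```

Run:
```python
from h import *
st((.5475,.1093,.057))
```

```text
3.83 p [0.5483 0.1098 0.0577] yaw_y -47.5895342258649 tilt z [-0.0001 -0.0001 -1.    ] F [-0.465   0.0355 -0.336 ] M [ 0.0413 -0.0055  0.0122] g 0.39969565751840014 0.0 q7 -1.2960202090687496
units [-0.0152 -0.0031  0.0117]
```

Emit:
send_rows([
  {"tx": 0, "ty": 0, "tz": 0, "turn": 0, "grip": 0},
  {"tx": 0, "ty": 0, "tz": 0, "turn": 0, "grip": 0},
  {"tx": 0, "ty": 0, "tz": 0, "turn": 0, "grip": 0},
  {"tx": 0, "ty": 0, "tz": 0, "turn": 0, "grip": 0},
  {"tx": 0, "ty": 0, "tz": -0.2, "turn": 0, "grip": 0},
  {"tx": 0, "ty": 0, "tz": -0.4, "turn": 0, "grip": 0},
  {"tx": 0, "ty": 0, "tz": -0.7, "turn": 0, "grip": 0},
  {"tx": 0, "ty": 0, "tz": -0.7, "turn": 0, "grip": 0},
  {"tx": 0, "ty": 0, "tz": -0.6, "turn": 0, "grip": 0},
  {"tx": 0, "ty": 0, "tz": 0, "turn": 0, "grip": 0},
])

```text
time: 5.08
position: [0.5503, 0.1106, 0.2177]
tool_rot: [2.927, 1.136, 0.01]
ft_force: [0.5, 0.2, -0.6]
grip_width: 0.237
grip_force: 25.0
```

Run:
```python
from h import *
st((.617,-.192,.21))
```

```text
5.08 p [0.5503 0.1106 0.2177] yaw_y -47.5845230210315 tilt z [ 0.0069  0.0003 -1.    ] F [ 0.4548  0.203  -0.5506] M [0.0252 0.0064 0.0104] g 0.23726988040439742 24.999922259012237 q7 -1.192633462526024
units [-2.5811  4.4728  0.1347]
```

Emit:
send_rows([
  {"tx": -0.5, "ty": 0.7, "tz": 0, "turn": 0, "grip": 0},
  {"tx": -0.5, "ty": 0.7, "tz": 0, "turn": 0, "grip": 0},
  {"tx": -0.5, "ty": 0.7, "tz": 0, "turn": 0, "grip": 0},
  {"tx": -0.5, "ty": 0.7, "tz": 0, "turn": 0, "grip": 0},
  {"tx": -0.5, "ty": 0.7, "tz": 0, "turn": 0, "grip": 0},
  {"tx": -0.5, "ty": 0.7, "tz": 0, "turn": 0, "grip": 0},
  {"tx": -0.4, "ty": 0.27, "tz": 0, "turn": 0, "grip": 0},
  {"tx": 0, "ty": 0, "tz": 0, "turn": 0, "grip": 0},
  {"tx": 0, "ty": 0, "tz": 0, "turn": 0, "grip": 0},
])

```text
time: 6.2
position: [0.5785, -0.2242, 0.2131]
tool_rot: [-2.927, -1.138, 0.0]
ft_force: [-0.4, 0.0, -0.8]
grip_width: 0.238
grip_force: 25.0
```

Run:
```python
from h import *
wr("w3")
import cv2
s,R=st((.617,-.192,.21))
print(pj("w",(.617,-.192,.108)),pj("w",s["position"]+R@[0,0,.051]),pj("w",s["position"]+R@[0,0,-.015]))
```

```text
6.2 p [ 0.5785 -0.2242  0.2131] yaw_y -47.51539313953101 tilt z [-0.0008  0.0015 -1.    ] F [-0.4441  0.0282 -0.8339] M [ 0.0325  0.0129 -0.0022] g 0.2381794878393866 25.000144777586684 q7 -0.6291033503557271
6.25 p [ 0.5788 -0.2236  0.2134] yaw_y -47.44851539588599 tilt z [-0.0004  0.0012 -1.    ] F [-0.4826  0.0133  0.0801] M [ 0.03    0.0014 -0.0231] g 0.2413937739519222 25.00007954193279 q7 -0.6290382854224519
units [0.8256 0.0421 0.0572]
[325.5857 136.5616] [322.4115 220.9556] [322.6535 274.4417]
```

View pics/w3.png

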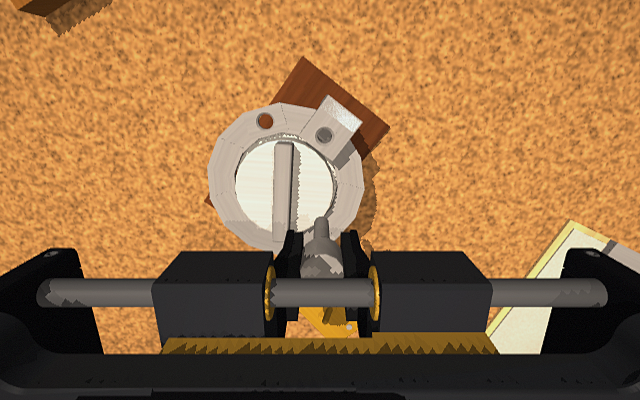

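The guide is at (324.5,134.5) in the wrist view, against a predicted (325.6,136.6), and the pin hangs upright with its tip at about (321,218). I'll move over the guide and lower slowly.

Emit:
send_rows([
  {"tx": 0.5, "ty": 0.03, "tz": 0, "turn": 0, "grip": 0},
  {"tx": 0.34, "ty": 0, "tz": 0, "turn": 0, "grip": 0},
  {"tx": 0, "ty": 0, "tz": 0.4, "turn": 0, "grip": 0},
  {"tx": 0, "ty": 0, "tz": 0.35, "turn": 0, "grip": 0},
  {"tx": 0, "ty": 0, "tz": 0, "turn": 0, "grip": 0},
  {"tx": 0, "ty": 0, "tz": 0.1, "turn": 0, "grip": 0},
  {"tx": 0, "ty": 0, "tz": 0.1, "turn": 0, "grip": 0},
])

```text
time: 7.12
position: [0.6174, -0.1935, 0.1573]
tool_rot: [2.928, 1.135, 0.002]
ft_force: [-1.2, -0.1, -0.2]
grip_width: 0.239
grip_force: 25.0
```

Run:
```python
from h import *
st((.617,-.192,.142))
```

```text
7.12 p [ 0.6174 -0.1935  0.1573] yaw_y -47.61471537378098 tilt z [ 0.0014 -0.0006 -1.    ] F [-1.1511 -0.1366 -0.1603] M [ 0.0872  0.0557 -0.0125] g 0.2390766238004294 25.000130153784994 q7 -0.7313826298659346
units [ 0.0108 -0.0233  0.2552]
```

Tip is at about 0.106, entering the mouth with little side force. I'll continue down in small rows.

Emit:
send_rows([
  {"tx": 0, "ty": 0, "tz": 0.06, "turn": 0, "grip": 0},
  {"tx": 0, "ty": 0, "tz": 0.06, "turn": 0, "grip": 0},
  {"tx": 0, "ty": 0, "tz": 0, "turn": 0, "grip": 0},
])

```text
time: 7.5
position: [0.6169, -0.1931, 0.1493]
tool_rot: [-2.929, -1.136, 0.001]
ft_force: [-0.3, -0.3, -0.6]
grip_width: 0.237
grip_force: 25.0
```

Run:
```python
from h import *
st((.617,-.192,.142))
```

```text
7.5 p [ 0.6169 -0.1931  0.1493] yaw_y -47.59205335125428 tilt z [-0.0004  0.0001 -1.    ] F [-0.313  -0.3482 -0.5884] M [ 0.1024  0.026  -0.013 ] g 0.2366054488326345 24.999889267492108 q7 -0.7337169236337572
units [ 0.0146 -0.0125  0.1209]
```

Emit:
send_rows([
  {"tx": 0, "ty": 0, "tz": 0.06, "turn": 0, "grip": 0},
  {"tx": 0, "ty": 0, "tz": 0.06, "turn": 0, "grip": 0},
  {"tx": 0, "ty": 0, "tz": 0, "turn": 0, "grip": 0},
  {"tx": 0, "ty": 0, "tz": 0, "turn": 0, "grip": 0.6},
  {"tx": 0, "ty": 0, "tz": 0, "turn": 0, "grip": 0.6},
  {"tx": 0, "ty": 0, "tz": 0, "turn": 0, "grip": 0.6},
  {"tx": 0, "ty": 0, "tz": 0, "turn": 0, "grip": 0.6},
  {"tx": 0, "ty": 0, "tz": -0.3, "turn": 0, "grip": 0.6},
  {"tx": 0, "ty": 0, "tz": -0.5, "turn": 0, "grip": 0.6},
  {"tx": 0, "ty": 0, "tz": -0.6, "turn": 0, "grip": 0.6},
  {"tx": 0, "ty": 0, "tz": 0, "turn": 0, "grip": 0.6},
])

```text
time: 8.88
position: [0.6193, -0.1933, 0.2315]
tool_rot: [2.924, 1.135, 0.01]
ft_force: [-1.0, 0.1, -0.1]
grip_width: 0.601
grip_force: 0.0
```

Run:
```python
from h import *
# bar grasp 28 mm from axis toward the near-robot end, bar dir -137.6
c=np.array([.5593,-.198]);a=np.radians(-137.6);p=c+.028*np.array([np.cos(a),np.sin(a)]);print(p)
st((p[0],p[1],.119))
from bench import ctrl
import cv2
im=ctrl.get_image("side")["pixels"][:,:,::-1]
cv2.imwrite("pics/s1.png",cv2.resize(im[130:230,300:420],None,fx=5,fy=5,interpolation=cv2.INTER_CUBIC))
```

```text
[ 0.5386 -0.2169]
8.88 p [ 0.6193 -0.1933  0.2315] yaw_y -47.589882499950036 tilt z [ 0.0075 -0.0025 -1.    ] F [-1.0104  0.0919 -0.1169] M [-0.0366 -0.0546 -0.0243] g 0.6010048582843822 0.0 q7 -0.7107986828914683
units [-1.2647 -0.6297  1.8658]
```

View pics/s1.png

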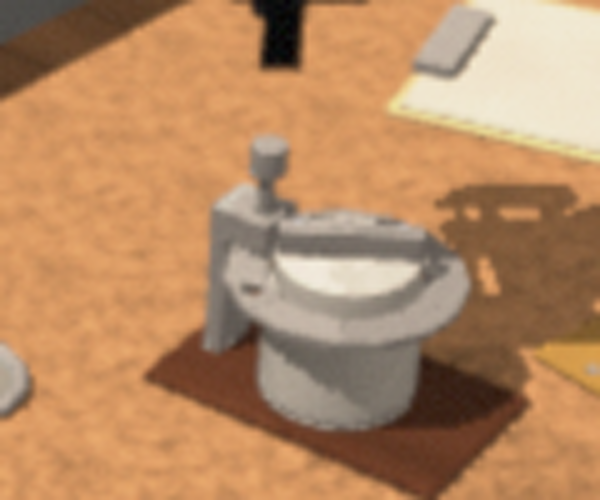

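The pin stands upright in the guide, head at (268,158) in the crop. Next I go over the near end of the bar.

Emit:
send_rows([
  {"tx": -0.63, "ty": -0.32, "tz": 0, "turn": 0, "grip": 0.6},
  {"tx": -0.63, "ty": -0.31, "tz": 0, "turn": 0, "grip": 0.5},
  {"tx": 0, "ty": 0, "tz": 0.7, "turn": 0, "grip": 0.5},
  {"tx": 0, "ty": 0, "tz": 0.6, "turn": 0, "grip": 0.5},
  {"tx": 0, "ty": 0, "tz": 0, "turn": 0, "grip": 0.5},
  {"tx": 0, "ty": 0, "tz": 0, "turn": 0, "grip": 0.5},
])

```text
time: 9.68
position: [0.5364, -0.2162, 0.1494]
tool_rot: [2.928, 1.136, 0.001]
ft_force: [-0.1, -0.2, 0.5]
grip_width: 0.502
grip_force: 0.0
```

Run:
```python
from h import *
import pickle
d["w"]=pickle.load(open("w3.pkl","rb"))
for p in((285,143),(288,190)):print(onz("w",p,.118))
a=onz("w",(285,143),.118);b=onz("w",(288,225),.118);print(np.degrees(np.arctan2(*(b-a)[1::-1])))
print("hole",onz("w",(265,121),.085),"guide",onz("w",(324.5,134.5),.108))
st((.5386,-.2169,.118))
```

```text
[ 0.5933 -0.1714  0.118 ]
[ 0.5662 -0.1977  0.118 ]
-137.4333410589124
hole [ 0.5897 -0.1472  0.085 ] guide [ 0.6176 -0.1903  0.108 ]
9.68 p [ 0.5364 -0.2162  0.1494] yaw_y -47.576656601987224 tilt z [ 0.001  -0.0002 -1.    ] F [-0.0536 -0.1592  0.5125] M [ 0.0511 -0.0711 -0.0198] g 0.5016628415329878 0.0 q7 -0.6155314418241964
units [0.0197 0.0331 0.5231]
```

Emit:
send_rows([
  {"tx": 0.02, "ty": 0.03, "tz": 0.3, "turn": 0, "grip": 0.5},
  {"tx": 0, "ty": 0, "tz": 0.21, "turn": 0, "grip": 0.5},
  {"tx": 0, "ty": 0, "tz": 0, "turn": 0, "grip": 0.3},
  {"tx": 0, "ty": 0, "tz": 0, "turn": 0, "grip": 0.2},
  {"tx": 0, "ty": 0, "tz": 0, "turn": 0, "grip": 0.1},
  {"tx": 0, "ty": 0, "tz": 0, "turn": 0, "grip": 0},
  {"tx": 0, "ty": 0, "tz": 0, "turn": 0, "grip": 0},
  {"tx": 0, "ty": 0, "tz": 0, "turn": 0, "grip": 0},
], newtons=8)

```text
time: 10.68
position: [0.5375, -0.2166, 0.118]
tool_rot: [-2.929, -1.136, 0.001]
ft_force: [-3.6, 1.6, 4.3]
grip_width: 0.159
grip_force: 7.9
```

Run:
```python
from h import *
st((.5386,-.2169,.118))
```

```text
10.68 p [ 0.5375 -0.2166  0.118 ] yaw_y -47.58820852102773 tilt z [-0.0006  0.     -1.    ] F [-3.5593  1.5503  4.3377] M [0.3522 0.8094 0.0247] g 0.15855960098573824 7.908476293087006 q7 -0.6325856719830663
units [0.0094 0.0158 0.0002]
```

Emit:
send_rows([
  {"tx": 0, "ty": -0.017, "tz": 0, "turn": 0.25, "grip": 0},
  {"tx": 0.001, "ty": -0.034, "tz": 0, "turn": 0.5, "grip": 0},
  {"tx": 0.001, "ty": -0.034, "tz": 0, "turn": 0.5, "grip": 0},
  {"tx": 0, "ty": 0, "tz": 0, "turn": 0, "grip": 0},
])

```text
time: 11.18
position: [0.5349, -0.2129, 0.118]
tool_rot: [3.016, 0.877, 0.001]
ft_force: [-2.6, 0.5, 3.1]
grip_width: 0.161
grip_force: 8.0
```

Run:
```python
from h import *
st()
```

```text
11.18 p [ 0.5349 -0.2129  0.118 ] yaw_y -57.582743896157744 tilt z [ 0.0007 -0.0007 -1.    ] F [-2.5633  0.5267  3.082 ] M [0.1986 0.4369 0.1066] g 0.16054787007536195 8.001488819718361 q7 -0.802198562028379
```

Emit:
send_rows([
  {"tx": 0.001, "ty": -0.034, "tz": 0, "turn": 0.5, "grip": 0},
  {"tx": 0.001, "ty": -0.034, "tz": 0, "turn": 0.5, "grip": 0},
  {"tx": 0.001, "ty": -0.034, "tz": 0, "turn": 0.5, "grip": 0},
  {"tx": 0.001, "ty": -0.034, "tz": 0, "turn": 0.5, "grip": 0},
  {"tx": 0.001, "ty": -0.034, "tz": 0, "turn": 0.5, "grip": 0},
  {"tx": 0.001, "ty": -0.034, "tz": 0, "turn": 0.5, "grip": 0},
  {"tx": 0.001, "ty": -0.034, "tz": 0, "turn": 0.5, "grip": 0},
  {"tx": 0, "ty": 0, "tz": 0, "turn": 0, "grip": 0},
])

```text
time: 12.18
position: [0.5304, -0.1995, 0.118]
tool_rot: [3.139, 0.123, 0.001]
ft_force: [-2.2, 0.8, 3.1]
grip_width: 0.16
grip_force: 8.0
```

Run:
```python
from h import *
st()
```

```text
12.18 p [ 0.5304 -0.1995  0.118 ] yaw_y -85.5142498516888 tilt z [ 0.0005 -0.0005 -1.    ] F [-2.156  0.778  3.143] M [0.1593 0.4677 0.0341] g 0.1604573354929931 7.991923391819 q7 -1.287384194383298
```

38° done with low force. From here I take 1° rows.

Emit:
send_rows([
  {"tx": 0, "ty": -0.0084, "tz": 0, "turn": 0.125, "grip": 0},
  {"tx": 0, "ty": -0.0084, "tz": 0, "turn": 0.125, "grip": 0},
  {"tx": 0, "ty": -0.0084, "tz": 0, "turn": 0.125, "grip": 0},
  {"tx": 0, "ty": -0.0084, "tz": 0, "turn": 0.125, "grip": 0},
  {"tx": 0, "ty": -0.0084, "tz": 0, "turn": 0.125, "grip": 0},
  {"tx": 0, "ty": -0.0084, "tz": 0, "turn": 0.125, "grip": 0},
  {"tx": 0, "ty": -0.0084, "tz": 0, "turn": 0.125, "grip": 0},
  {"tx": 0, "ty": -0.0084, "tz": 0, "turn": 0.125, "grip": 0},
  {"tx": 0, "ty": -0.0084, "tz": 0, "turn": 0.125, "grip": 0},
  {"tx": 0, "ty": -0.0084, "tz": 0, "turn": 0.125, "grip": 0},
  {"tx": 0, "ty": -0.0084, "tz": 0, "turn": 0.125, "grip": 0},
])

```text
time: 13.55
position: [0.5304, -0.194, 0.1179]
tool_rot: [3.136, -0.183, 0.001]
ft_force: [-0.6, -1.0, 6.0]
grip_width: 0.162
grip_force: 8.0
```

Emit:
send_rows([
  {"tx": 0, "ty": -0.0084, "tz": 0, "turn": 0.125, "grip": 0},
  {"tx": 0, "ty": -0.0084, "tz": 0, "turn": 0.125, "grip": 0},
  {"tx": 0, "ty": 0, "tz": 0, "turn": 0, "grip": 0},
])

```text
time: 13.92
position: [0.5306, -0.1929, 0.118]
tool_rot: [3.132, -0.237, 0.001]
ft_force: [-0.4, -1.7, 5.8]
grip_width: 0.161
grip_force: 8.0
```

```bash
cat > look.py <<'E'
from h import *
import sys,cv2
from bench import ctrl
st()
im=ctrl.get_image("side")["pixels"][:,:,::-1]
crop=im[150:210,340:370].astype(int)
ref=d["side"]["pixels"][:,:,::-1][150:210,340:370].astype(int)
rows=np.where(np.abs(crop[:,9:18]-ref[:,9:18]).max(2).max(1)>40)[0]+150
print("pin-head rows changed vs start",rows[:1],rows[-1:])
cv2.imwrite(f"pics/{sys.argv[1]}.png",cv2.resize(im[130:230,300:420],None,fx=5,fy=5,interpolation=cv2.INTER_CUBIC))
E
python3 look.py s2
```

```text
13.93 p [ 0.5306 -0.1929  0.118 ] yaw_y -98.64257184102127 tilt z [ 0.0007 -0.0003 -1.    ] F [-0.3843 -1.7406  5.771 ] M [-0.1968  0.157   0.0921] g 0.16077717584171497 7.992735877633095 q7 -1.5197918604263998
pin-head rows changed vs start [152] [188]
```

Emit:
send_rows([
  {"tx": 0, "ty": -0.0084, "tz": 0, "turn": 0.125, "grip": 0},
  {"tx": 0, "ty": -0.0084, "tz": 0, "turn": 0.125, "grip": 0},
  {"tx": 0, "ty": 0, "tz": 0, "turn": 0, "grip": 0},
])

```text
time: 14.35
position: [0.5307, -0.1919, 0.1179]
tool_rot: [3.128, -0.291, 0.001]
ft_force: [-0.6, -1.8, 5.8]
grip_width: 0.158
grip_force: 8.0
```

```bash
python3 look.py s3
```

```text
14.35 p [ 0.5307 -0.1919  0.1179] yaw_y -100.63903818833633 tilt z [ 0.0006 -0.0003 -1.    ] F [-0.6307 -1.75    5.8354] M [-0.2808  0.1996  0.0533] g 0.15768849719621442 7.992613613605499 q7 -1.5553819077888154
pin-head rows changed vs start [151] [188]
```

View pics/s3.png

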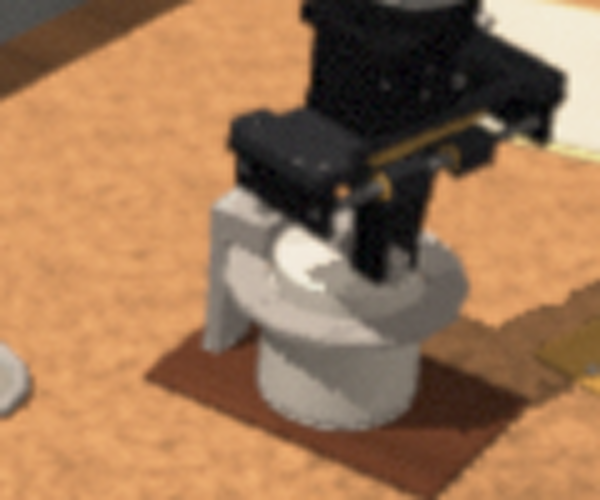

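The side view has the pin hidden behind the gripper, so I'll go by force: 1° at a time.

Emit:
send_rows([
  {"tx": 0, "ty": -0.0084, "tz": 0, "turn": 0.125, "grip": 0},
  {"tx": 0, "ty": 0, "tz": 0, "turn": 0, "grip": 0},
])

```text
time: 14.65
position: [0.5308, -0.1914, 0.1179]
tool_rot: [3.125, -0.319, 0.001]
ft_force: [-0.7, -1.3, 5.2]
grip_width: 0.158
grip_force: 8.0
```

Run:
```python
from h import *
wr("w4")
for z in(.152,.128):print(pj("w",(.6173,-.1915,z)))
```

```text
14.65 p [ 0.5308 -0.1914  0.1179] yaw_y -101.64126352442426 tilt z [ 0.0006 -0.0003 -1.    ] F [-0.6942 -1.3236  5.2412] M [-0.2497  0.1123  0.0712] g 0.15805824356774123 7.9926518350839615 q7 -1.5732013454180263
[271.6077  87.5535]
[280.3418  88.3086]
```

View pics/w4.png

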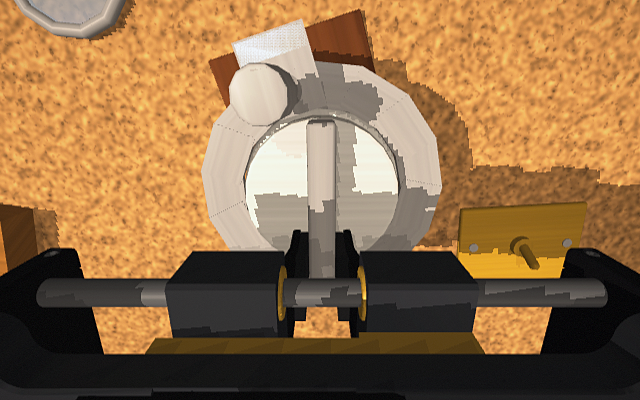

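In the wrist view the pin head is large (about 60 px) at (260,94), still up and leaning slightly. I continue in 1° steps, tracking its left edge.

Emit:
send_rows([
  {"tx": 0, "ty": -0.0084, "tz": 0, "turn": 0.125, "grip": 0},
  {"tx": 0, "ty": 0, "tz": 0, "turn": 0, "grip": 0},
])

```text
time: 14.95
position: [0.5309, -0.1909, 0.118]
tool_rot: [3.122, -0.346, 0.001]
ft_force: [0.1, -1.1, 5.2]
grip_width: 0.162
grip_force: 8.0
```

```bash
cat > wl.py <<'E'
from h import *
import cv2
def head(n):
    w=pickle.load(open(f"{n}.pkl","rb"));g=cv2.cvtColor(w["pixels"],cv2.COLOR_RGB2GRAY)[40:150,190:330]
    c=cv2.HoughCircles(cv2.medianBlur(g,3),cv2.HOUGH_GRADIENT,1,30,param1=80,param2=12,minRadius=19,maxRadius=36)
    print(n,None if c is None else c[0][:3]+[190,40,0])
E
python3 - <<'E'
from wl import *
head("w4");wr("w5");head("w5")
E
```

```text
w4 [[263.5  90.5  34.3]
 [194.5  92.5  34.3]
 [289.5 146.5  29.7]]
14.95 p [ 0.5309 -0.1909  0.118 ] yaw_y -102.6460260125117 tilt z [ 0.0007 -0.0003 -1.    ] F [ 0.1422 -1.0682  5.1827] M [-0.2597  0.1013  0.0154] g 0.1621689983643322 7.992538511753082 q7 -1.59108198078269
w5 [[254.5  95.5  29.9]
 [293.5 148.5  34.3]
 [216.5 122.5  21. ]]
```

Emit:
send_rows([
  {"tx": 0, "ty": -0.0084, "tz": 0, "turn": 0.125, "grip": 0},
  {"tx": 0, "ty": 0, "tz": 0, "turn": 0, "grip": 0},
])

```text
time: 15.25
position: [0.5311, -0.1904, 0.118]
tool_rot: [3.119, -0.373, 0.001]
ft_force: [-0.2, -1.6, 4.8]
grip_width: 0.164
grip_force: 8.0
```

Run:
```python
from wl import *
wr("w6");head("w6")
```

```text
15.25 p [ 0.5311 -0.1904  0.118 ] yaw_y -103.6476377137926 tilt z [ 0.0007 -0.0002 -1.    ] F [-0.1604 -1.6266  4.8218] M [-0.2221  0.1363  0.0361] g 0.16429713647057162 7.991132810711861 q7 -1.6089725852638332
w6 [[275.5  92.5  25.2]
 [229.5 122.5  33.1]
 [218.5  82.5  23. ]]
```

Emit:
send_rows([
  {"tx": 0, "ty": -0.0084, "tz": 0, "turn": 0.125, "grip": 0},
  {"tx": 0, "ty": 0, "tz": 0, "turn": 0, "grip": 0},
])

```text
time: 15.55
position: [0.5312, -0.1899, 0.118]
tool_rot: [3.116, -0.4, 0.001]
ft_force: [-0.5, -2.1, 5.2]
grip_width: 0.157
grip_force: 8.0
```

Run:
```python
from wl import *
wr("w7");head("w7")
```

```text
15.55 p [ 0.5312 -0.1899  0.118 ] yaw_y -104.64176973674861 tilt z [ 0.0007 -0.0003 -1.    ] F [-0.4782 -2.1319  5.2254] M [-0.2349  0.1381  0.0461] g 0.15738045759888608 7.99183577299118 q7 -1.6266959975804554
w7 [[273.5  93.5  25.4]
 [216.5  82.5  24.1]
 [228.5 121.5  34.3]]
```

The head circle shrank from about 30 px to 25 px and shifted to the predicted dropped place, with forces still low, so the pin has gone in. I stop turning, release and lift clear.

Emit:
send_rows([
  {"tx": 0, "ty": 0, "tz": 0, "turn": 0, "grip": 0.4},
  {"tx": 0, "ty": 0, "tz": 0, "turn": 0, "grip": 0.4},
  {"tx": 0, "ty": 0, "tz": 0, "turn": 0, "grip": 0.4},
  {"tx": 0, "ty": 0, "tz": 0, "turn": 0, "grip": 0.4},
  {"tx": 0, "ty": 0, "tz": -0.5, "turn": 0, "grip": 0.4},
  {"tx": 0, "ty": 0, "tz": -0.8, "turn": 0, "grip": 0.4},
  {"tx": -0.3, "ty": 0, "tz": -0.8, "turn": 0, "grip": 0.4},
  {"tx": -0.3, "ty": 0, "tz": -0.6, "turn": 0, "grip": 0.4},
  {"tx": 0, "ty": 0, "tz": 0, "turn": 0, "grip": 0.4},
])

```text
time: 16.73
position: [0.497, -0.181, 0.2834]
tool_rot: [3.113, -0.399, 0.01]
ft_force: [0.2, -0.7, -0.1]
grip_width: 0.399
grip_force: 0.0
```

Run:
```python
from h import *
import cv2
from bench import ctrl
st()
im=ctrl.get_image("side")["pixels"][:,:,::-1];t=ctrl.get_image("top")["pixels"][:,:,::-1]
r=lambda a:cv2.resize(a,None,fx=5,fy=5,interpolation=cv2.INTER_CUBIC)
cv2.imwrite("pics/fin.png",np.hstack([r(im[150:220,325:405]),r(t[165:235,370:450])]))
for z in(.152,.128):print(pj("side",(.6173,-.1915,z))*5-[325*5,750])
```

```text
16.73 p [ 0.497  -0.181   0.2834] yaw_y -104.61065397396949 tilt z [ 0.0058 -0.0034 -1.    ] F [ 0.1994 -0.7163 -0.0793] M [ 0.0498 -0.0445 -0.0011] g 0.39851949543211146 0.0 q7 -1.5482997115513626
[138.6754  38.0994]
[136.1563  73.7856]
```

View pics/fin.png

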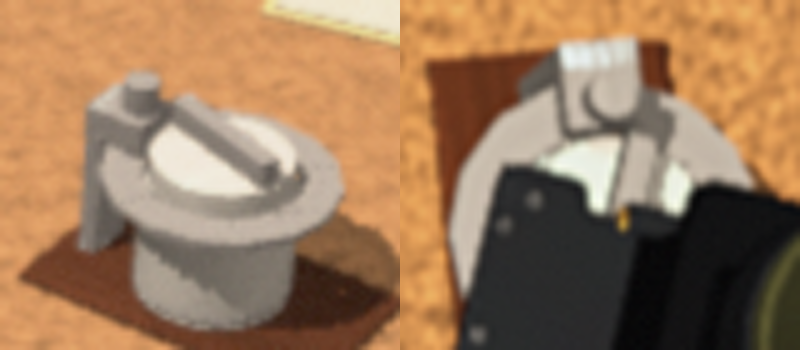

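The pin head sits directly on the bracket: its top is at (142,80) in the crop, against (136,74) predicted for fully home and (139,38) for still up. The gripper is clear of everything, so I'm handing the job in.

```bash
python3 -c "
from bench import ctrl
print(ctrl.close_job())"
```

```text
the job is handed in; nothing more can be done
None
```

The pin is through the lid's flange with its head down on the bracket, seen in the last side picture; I stopped turning at about 57°, with wrist forces of a few newtons, and handed the job in at about 17 s (no verdict was returned).

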